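# Start a coarse flange nut on a clamp stud

### The job

Set the loose steel flange nut, flange down, over the upright stud of the blue strap clamp. Back it off gently (anticlockwise from above) until you feel it drop into the thread, then run it clockwise until its flange sits flat on the strap, and let go. Never force it, either down or round against a stop, and leave the spanner and the copper gaskets where they lie.

Things in the scene. Friction and masses are not known exactly. Their poses are not given: they have to be found in the camera images.
- nut: loose bright steel flange nut, 0.2 kg, 38 mm tall: hexagon 38 mm across flats over a round flange 50 mm across and 5 mm thick. Origin: centre of its underside; z its axis, up. Flat normals at 30, 90 and 150 deg from its x axis (one pair of flats faces y). Stands flange down on the worktop at the start
- nut_lugs (a point): point on the nut's axis 8 mm above its underside, level with the underside of two thread lugs inside its 27 mm bore, on its +x and -x sides: 4.5 mm wide, 4 mm high, reaching in to 9.2 mm from the axis
- clamp: fixed strap clamp: grey base plate 84 (x) by 180 (y) by 10 mm with four dark bolts, on it a blue strap 54 (x) by 150 mm (y), its flat upper face 33 mm above the origin, holding a round flange blank down. Origin: centre of the underside of the base plate, on the stud's axis; z up
- stud_foot (a point): point on the axis of the fixed upright dark stud, level with the strap's upper face. The nut belongs with its underside here. After the drop the nut screws down clockwise: from the anticlockwise stop (underside then 3 mm above the strap) about 75 deg until the flange sits on the strap; the thread wedges some 25 deg farther on
- stud_tip (a point): tip of the stud, on its axis, 34 mm above the strap; the top 7 mm are a cone from 9 to 16 mm in diameter, below it a smooth 16 mm pilot. More than 35 N between the nut and the clamp with its stud is forcing
- thread_end (a point): point on the stud's axis at the outer end of its thread: 24 mm diameter, right-hand, two-start, lead 14 mm a turn. How the starts lie is not told and varies. A nut put on rests 7 to 13 mm over the strap, or by luck drops in at once. Backed off, it climbs up to 5 mm and within about half a turn falls 7 mm or more; within 35 deg more a stop halts it. Clockwise before the drop it meets a stop
- spanner: loose ring and open spanner, 28 mm by 150 mm by 8 mm, long axis y, origin at the centre of its underside; a bystander
- gaskets: loose pack of copper ring gaskets, 49 mm across, 10 mm high, origin at the centre of its underside; a bystander
Not all that is in view belongs to the job. Leave any pink or red look-alike of the nut alone.

How it is judged (in metres and radians):
On the way:
1. the nut is upright on the stud, over its thread (horizontal distance between nut and stud_foot below 0.003 m and z of nut in the frame of stud_foot below 0.017 m and angle between nut's own z axis and vertical below 0.15 rad), for 0.1 s.
At the end, for the whole second after the job is handed in: the nut is on the stud (axes within 3 mm), screwed down until its flange lies flat on the strap (underside within 1 mm of it, tilted less than 0.04 rad), at rest (horizontal distance between nut and stud_foot below 0.003 m and z of nut in the frame of stud_foot below 0.001 m and angle between nut's own z axis and vertical below 0.04 rad and linear speed of nut below 0.01 m/s); the robot touches nothing.
It fails at once if the nut is forced: more than 35 N between the nut and the clamp with its stud (contact force between nut and clamp above 35 N).
It fails at once if the spanner is moved by more than 20 mm (distance of spanner from where it was at the start of the episode above 0.02 m).
It fails at once if the gaskets are moved by more than 20 mm (distance of gaskets from where it was at the start of the episode above 0.02 m).
It also fails if it takes over 72 s, if anything falls off the work surface, if the arm or the gripper's body presses on something with over 40 N, if the wrist force passes 120 N, or if a joint passes its speed limit or range.

### The arm

A 6-joint arm with a two-finger parallel gripper is mounted at the origin on a cart in front of the work surface, level with it; the furniture and walls round the work are solid. World frame = base frame: x ahead of the robot, y to its left, z up, the work surface at z = 0. Lengths are in m, angles in degrees, forces in N, time in s.
With the tool pointing down it reaches from about 0.4 to 0.825 m from the base axis. Payload 7 kg.
Tool frame: the origin (TCP) lies on the front face of the gripper's body, between the roots of the fingers; the fingertips stand 66 mm ahead of it and the grasp point (between the pads) lies 47 mm ahead of it (nose_length is the distance from the TCP to the fingertips, in m); y points along the fingers, z is the direction in which the jaws open and shut, and the axes are right-handed (so a half turn about y gives the same grasp; the last joint's range is limited). The gripper opens to 88 mm and grips with 3 to 60 N. Pads are 19 mm wide; open, the fingers measure 130 mm over their backs; the gripper's body (78 mm by 193 mm) begins 47 mm behind the grasp point.
Start: joints at [-57.347, 20.546, 0.682, 0, -70.136, -16.507], TCP at [0.188, -0.648, 0.292] pointing down, gripper open.
Joint ranges: [-176.03, 176.03], [-82.01, 121.73], [-58.28, 71.71], [-173.87, 95.51], [-174.79, -0.11], [-173.66, 173.66]. Speed limits (degrees/s): [136.94, 136.94, 172.46, 180, 180, 180].

### API

Orientations are given as [roll, pitch, yaw] about the fixed x, y, z axes, in that order (R = Rz(yaw) Ry(pitch) Rx(roll)).
In Python, from plant import get_state, capture, close_job, nose_length gives the robot as it stands.
- The arm moves only by the tool apply_moves, never from a script. Its argument "rows" is a list of rows, each a list of 2 entries, a list of its own where there are three numbers: the shift along the tool's x, y, z in m, then the turn about the tool's y in degrees. In form: [[[tx, ty, tz], yaw], ...]. A call has 1 to 20 rows; each row is the pose to reach, as a shift and turn from the pose commanded when the call began, along the tool's axes at that moment; what a row does not reach only later rows make up. A row lasts 1/8 s, in which the tool goes at most 62.5 mm and 10.7 degrees, less where a joint would pass 70% of its speed; a pose out of reach is approached as far as the arm can. A call with a gripper value outside its range is refused whole. "gripper" is the opening, from 0 (shut) to 1 (fully open), set as the call begins (left out, the last holds). The fingers move at their own pace and stop on an object; "grip_force" is the grip in N (left out, the last holds). Time passes only in rows, so rows that repeat a pose let the fingers close. It gives the time, the measured TCP pose, the force and the opening at its end, in the units of the state.
- get_state(): the state, without advancing time (a new reading comes with each control period).
- capture(name): name is "side" or "top"; returns a dict with "pixels" (400x640x3 uint8, blue, green, red), "z_map" (400x640 float32, m along the optical axis (not along the pixel's ray), 0 where there is no reading), "intrinsics" (3x3 intrinsics, pixels), "rvec" (rotation vector, rad) and "tvec" (3), from world to camera coordinates, as OpenCV has them. Camera axes: x right, y down, z forward; pixel columns grow to the right and rows downward; lengths in m; the calibration is good to about 2 mm. A picture is of the moment at which its call begins.
- close_job(): hands the job in, once; it reports no verdict.
The state is a dict: "time_s": time; "joints": joint angles; "qd": joint speeds; "joint_torque": joint torques, N m; "tcp_pos": TCP position; "eef_rot": TCP orientation; "contact_force": force on the tool from outside, world axes, zero at the start; "moment": the same for the moment, N m; "gripper_width": finger opening in m.
Only numpy, scipy, OpenCV 4.12 (cv2) and the standard library are available. Lean on these libraries where they do the work, as an engineer would, in place of code of your own. Each camera call takes 0.05 s, during which the arm holds its last target.

## Working session

There is one attempt and no reset: what is moved stays moved. The work goes in short steps, Python scripts to look and compute and a tool call to move; the robot and the scene stay as the last step left them, time stands still between calls to the robot, and variables do not carry over. Pictures are saved under pics/ and viewed, and the job is handed in when it is done.

Besides the shell and the picture viewer there is one more tool, called after ">>>" as name(argument=value, ...) on one line, values as JSON. apply_moves: Moves the arm, as the interface text tells. Its arguments: {"type":"object","properties":{"rows":{"type":"array"},"gripper":{"type":"number"},"grip_force":{"type":"number"}},"required":["rows"]}

```bash
ls; mkdir -p pics; python3 - <<'E'
from plant import *
import cv2,numpy as np
print(get_state(), nose_length if not callable(nose_length) else nose_length())
for n in("side","top"):
    c=capture(n); np.savez(f"{n}0.npz",**c); cv2.imwrite(f"pics/{n}0.png",c["pixels"]); print(n,c["intrinsics"],c["rvec"],c["tvec"])
E
```

```text
pics
{'time_s': 0.0, 'joints': array([-5.73480196e+01,  2.05917076e+01,  6.35414509e-01, -2.13967231e-02,
       -7.01338881e+01, -1.65076750e+01]), 'qd': array([ 0.12062558, -0.04891228, -0.04805512, -0.03392801,  0.0754333 ,
        0.02985525]), 'joint_torque': array([ 4.58949144e-04, -5.82722461e+01,  2.93038148e+01,  6.99711040e+00,
        6.67886066e-03, -1.31242296e-04]), 'tcp_pos': array([ 0.18759256, -0.64803282,  0.29122795]), 'eef_rot': array([-8.99078200e+01,  6.34184467e-03,  1.61370236e+01]), 'contact_force': array([ 0.25161518, -1.32432143, -0.17587088]), 'moment': array([-0.03848237, -0.01196912, -0.03948282]), 'gripper_width': 0.08776718641904525} 0.0656
side [[392.28771594   0.         316.29722557]
 [  0.         392.28771594 204.01581779]
 [  0.           0.           1.        ]] [ 0.3795191  -2.59471888  1.4098839 ] [0.48751893 0.17669953 0.6806926 ]
top [[452.42780939   0.         319.86309737]
 [  0.         452.42780939 204.14029769]
 [  0.           0.           1.        ]] [ 2.14638784 -2.2057436   0.11065   ] [-0.0544911   0.5498518   1.12552309]
```

View pics/top0.png

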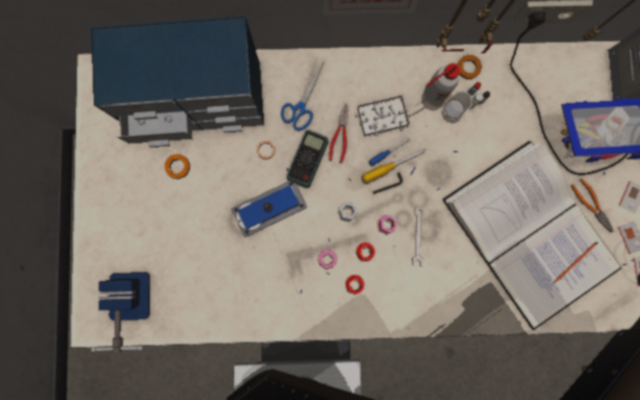

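View pics/side0.png

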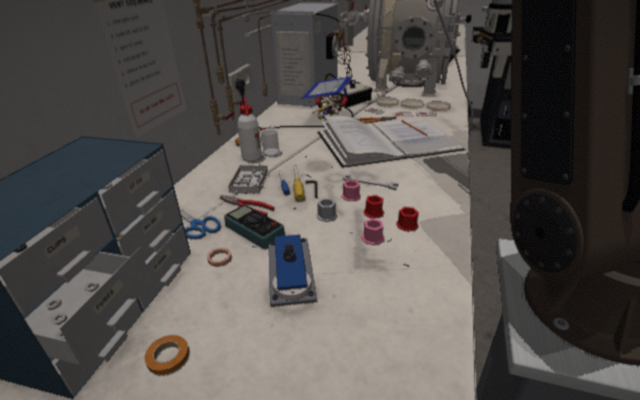

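Candidates (top view): the grey nut is at (347,212), and the pink or red look-alikes are at (387,225), (327,259), (365,251) and (355,284). Only the grey one is bright steel. The clamp is at (268,208), the spanner at (418,235) and the copper ring at (265,150). I'll confirm with crops.

```bash
cat > h.py <<'E'
import cv2,numpy as np
def cam(c):
    R=cv2.Rodrigues(np.array(c["rvec"]))[0]; return c["intrinsics"],R,np.array(c["tvec"]).ravel()
def onz(c,u,v,z):
    K,R,t=cam(c); d=R.T@np.linalg.solve(K,[u,v,1]); o=-R.T@t; return o+d*(z-o[2])/d[2]
def proj(c,P):
    return cv2.projectPoints(np.array(P,float).reshape(-1,3),c["rvec"],c["tvec"],c["intrinsics"],None)[0].reshape(-1,2)
def tri(cs,uv):
    A=np.zeros((3,3));b=np.zeros(3)
    for c,(u,v) in zip(cs,uv):
        K,R,t=cam(c); d=R.T@np.linalg.solve(K,[u,v,1]); d/=np.linalg.norm(d); o=-R.T@t; M=np.eye(3)-np.outer(d,d); A+=M;b+=M@o
    return np.linalg.solve(A,b)
def cloud(c):
    K,R,t=cam(c); z=c["z_map"]; v,u=np.mgrid[:z.shape[0],:z.shape[1]]
    p=np.stack([(u-K[0,2])/K[0,0]*z,(v-K[1,2])/K[1,1]*z,z],-1); P=(p-t)@R; P[z==0]=np.nan; return P
E
python3 - <<'E'
from h import *
T=np.load("top0.npz");S=np.load("side0.npz")
def crop(c,x,y,w,h,s): return cv2.resize(c["pixels"][y:y+h,x:x+w],None,fx=s,fy=s,interpolation=cv2.INTER_CUBIC)
a=crop(T,322,192,50,40,8); b=crop(T,225,170,90,72,0) if 0 else cv2.resize(T["pixels"][172:244,225:315],(400,320),interpolation=2)
c=cv2.resize(S["pixels"][190:230,302:352],(400,320),interpolation=2); d=cv2.resize(S["pixels"][228:308,242:342],(400,320),interpolation=2)
cv2.imwrite("pics/crop.png",cv2.cvtColor(np.vstack([np.hstack([a,b]),np.hstack([c,d])])[:600],cv2.COLOR_BGR2BGRA)[:,:,:3])
P=cloud(T)
for n,(x0,x1,y0,y1) in dict(nut=(330,364,196,230),clamp=(230,308,175,240)).items():
    q=P[y0:y1,x0:x1].reshape(-1,3); q=q[np.isfinite(q[:,2])]
    print(n,np.percentile(q[:,2],[1,10,50,90,99]))
    m=q[q[:,2]>(.03 if n=="nut" else .05)]; print(len(m),m.mean(0),m.min(0),m.max(0))
for n,uv in dict(nut=(347,212),pink=(387,225)).items(): print(n,onz(T,*uv,.038))
E
```

```text
nut [-0.00605923 -0.00329291  0.00015003  0.01889378  0.04030626]
103 [ 0.52856303 -0.13844051  0.03755517] [ 0.50782014 -0.15746602  0.03025184] [ 0.54873101 -0.1194888   0.04315655]
clamp [-0.00512254 -0.00242453  0.00360805  0.03320167  0.04907549]
47 [0.54297446 0.06264213 0.06035774] [0.53455397 0.05461382 0.05078499] [0.55238464 0.07199607 0.06932051]
nut [ 0.5253419  -0.13707824  0.038     ]
pink [ 0.48990608 -0.23641527  0.038     ]
```

View pics/crop.png

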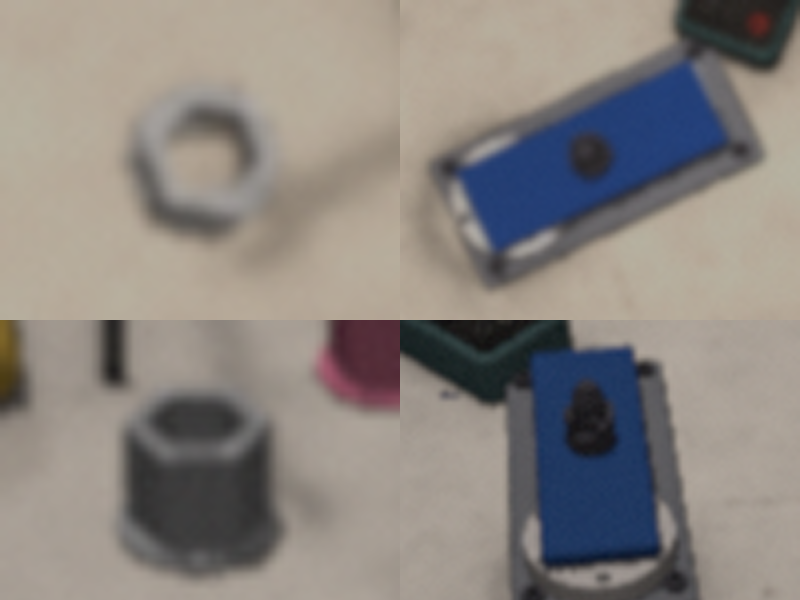

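```bash
python3 - <<'E'
from h import *
T=np.load("top0.npz");S=np.load("side0.npz")
# stud: dark pixels on strap
def comp(m,x0,y0,x1,y1):
    mm=np.zeros_like(m);mm[y0:y1,x0:x1]=m[y0:y1,x0:x1]; n,l,s,c=cv2.connectedComponentsWithStats(mm); i=1+np.argmax(s[1:,4]); return l==i,s[i],c[i]
for n,c,b in(("top",T,(258,198,278,218)),("side",S,(280,236,302,266))):
    px=c["pixels"].astype(int); m=((px[...,0]-px[...,2]<30)&(px.max(2)<95)).astype(np.uint8)
    M,s,ce=comp(m,*b); print(n,"stud",s,ce)
    v,u=np.nonzero(M); print("top row",[(r,u[v==r].min(),u[v==r].max()) for r in sorted(set(v))])
# strap centre
for n,c in(("top",T),("side",S)):
    px=c["pixels"].astype(int); m=((px[...,0]-px[...,2]>50)&(px[...,0]>90)).astype(np.uint8)
    b=(225,170,315,245) if n=="top" else (262,228,320,295)
    M,s,ce=comp(m,*b); M=cv2.morphologyEx(M.astype(np.uint8),cv2.MORPH_CLOSE,np.ones((9,9)))
    v,u=np.nonzero(M); P=np.array([onz(c,a,bb,.033) for a,bb in zip(u,v)])
    r=cv2.minAreaRect((P[:,:2]*1000).astype(np.float32)); print(n,"strap",r)
# nut from top
px=T["pixels"].astype(float); sub=px[192:232,322:372]; 
big=cv2.resize(sub,None,fx=8,fy=8,interpolation=cv2.INTER_CUBIC)
bg=np.median(sub.reshape(-1,3),0); print("bg",bg)
# steel is neutral (b-r ~0), worktop is warm
w=big[...,2]-big[...,0]; print(np.percentile(w,[1,10,50,90]))
m=(w<np.percentile(w,50)/2).astype(np.uint8)
n,l,s,ce=cv2.connectedComponentsWithStats(m); i=1+np.argmax(s[1:,4]); print("nut",s[i]/8,ce[i]/8+[322,192])
cv2.imwrite("pics/nutmask.png",np.hstack([np.where((l==i)[...,None],big*[.5,1,.5],big),np.repeat(np.clip(w*5+60,0,255)[...,None],3,2)]))
E
```

```text
top stud [264 202   8  10  65] [267.36923077 206.41538462]
top row [(np.int64(202), np.int64(266), np.int64(268)), (np.int64(203), np.int64(264), np.int64(270)), (np.int64(204), np.int64(264), np.int64(270)), (np.int64(205), np.int64(264), np.int64(271)), (np.int64(206), np.int64(264), np.int64(271)), (np.int64(207), np.int64(264), np.int64(271)), (np.int64(208), np.int64(264), np.int64(271)), (np.int64(209), np.int64(264), np.int64(271)), (np.int64(210), np.int64(265), np.int64(270)), (np.int64(211), np.int64(267), np.int64(268))]
side stud [283 243  13  19 180] [288.84444444 252.80555556]
top row [(np.int64(243), np.int64(287), np.int64(289)), (np.int64(244), np.int64(286), np.int64(290)), (np.int64(245), np.int64(286), np.int64(291)), (np.int64(246), np.int64(285), np.int64(291)), (np.int64(247), np.int64(285), np.int64(292)), (np.int64(248), np.int64(285), np.int64(293)), (np.int64(249), np.int64(284), np.int64(294)), (np.int64(250), np.int64(283), np.int64(294)), (np.int64(251), np.int64(283), np.int64(294)), (np.int64(252), np.int64(283), np.int64(294)), (np.int64(253), np.int6
[... 187 characters left out ...]
64(284), np.int64(295)), (np.int64(258), np.int64(284), np.int64(295)), (np.int64(259), np.int64(284), np.int64(294)), (np.int64(260), np.int64(285), np.int64(293)), (np.int64(261), np.int64(287), np.int64(291))]
top strap ((544.7345581054688, 61.96403503417969), (50.791439056396484, 144.562255859375), 24.28428840637207)
side strap ((544.7529907226562, 63.53187561035156), (49.59815216064453, 143.50198364257812), 23.7438907623291)
bg [152. 169. 181.]
[ 5.8630185  15.12876625 27.61955008 29.36897311]
nut [  16.375   10.875   18.      18.125 1485.625] [347.41853176 211.94353176][ WARN:0@1.791] global loadsave.cpp:1063 imwrite_ Unsupported depth image for selected encoder is fallbacked to CV_8U.
```

View pics/nutmask.png

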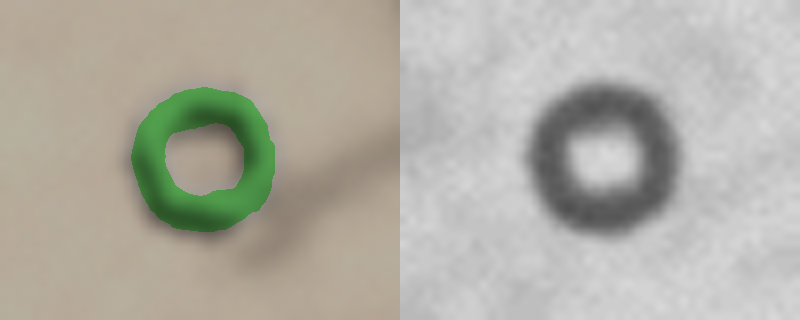

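```bash
python3 - <<'E'
from h import *
T=np.load("top0.npz");S=np.load("side0.npz")
a=cv2.resize(T["pixels"][200:224,335:361],(390,360),interpolation=2); b=cv2.resize(S["pixels"][196:224,314:342],(400,400),interpolation=2)[:360]
im=np.hstack([a,b]).astype(float); im=np.clip((im-60)*1.6,0,255)
cv2.imwrite("pics/hex.png",im.astype(np.uint8))
E
```

```text
(no output)
```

View pics/hex.png

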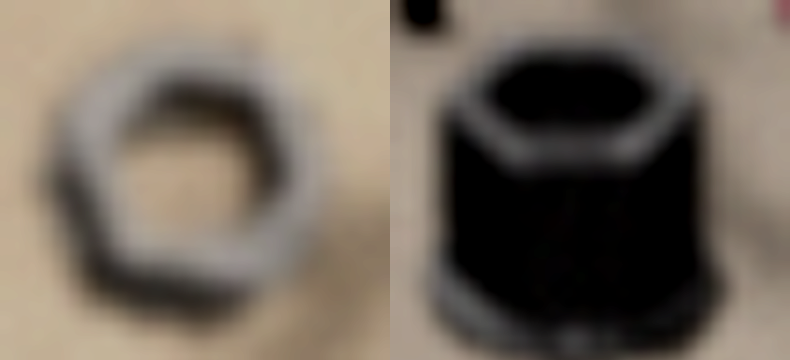

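```bash
python3 - <<'E'
from h import *
T=np.load("top0.npz");S=np.load("side0.npz")
s=[((x-390)/14.286+313.5,y/14.286+195.5) for x,y in[(448,97),(512,167),(632,167),(705,92),(640,47),(510,45)]]
t=[(x/15+334.5,y/15+199.5) for x,y in[(68,130),(115,258),(262,272),(318,190),(258,65),(140,50)]]
for c,l in((S,s),(T,t)):
    P=np.array([onz(c,u,v,.038)[:2] for u,v in l]); ce=P.mean(0); d=P-ce
    print("centre",ce,"r",np.linalg.norm(d,axis=1).round(4)); a=np.degrees(np.arctan2(d[:,1],d[:,0])); print(a.round(1))
    z=(d[:,0]+1j*d[:,1])**6; z/=abs(z); print("vertex ang mod60",np.degrees(np.angle(z.mean()))/6%60)
print("flange bottom check", [onz(T,347.42-.5,211.94-.5,z) for z in(.0,.019,.038)])
print("stud tip tri",tri([T,S],[(267.4,205.8),(288,244)]))
E
```

```text
centre [ 0.52863476 -0.13834738] r [0.0206 0.0216 0.0215 0.0214 0.0198 0.0205]
[  11.3   78.6  131.4 -156.7 -106.9  -42.7]
vertex ang mod60 15.761296776280027
centre [ 0.52981738 -0.13823305] r [0.0217 0.0211 0.0219 0.0214 0.0195 0.0207]
[  74.6  139.4 -150.3 -104.8  -35.7   23.9]
vertex ang mod60 21.132123878847363
flange bottom check [array([ 0.52968156, -0.13950318,  0.        ]), array([ 0.5282207 , -0.13821352,  0.019     ]), array([ 0.52675984, -0.13692386,  0.038     ])]
stud tip tri [0.54513254 0.0602634  0.06484961]
```

>>> apply_moves(rows=[[[0.03,0,0.025],0],[[0.065,0,0.055],0],[[0.105,0,0.088],0],[[0.145,0,0.122],0.5],[[0.185,0,0.156],0.5],[[0.225,0,0.19],-1],[[0.265,0,0.223],-1],[[0.305,0,0.257],-1],[[0.345,0.01,0.29],-2],[[0.385,0.03,0.324],-2],[[0.42,0.05,0.353],-2],[[0.445,0.07,0.374],-2],[[0.46,0.085,0.387],-2],[[0.468,0.095,0.394],-2],[[0.47,0.1,0.395],-2],[[0.47,0.1,0.395],-2],[[0.47,0.1,0.395],-2]], gripper=0.68, grip_force=10)

```text
time_s: 2.22
tcp_pos: [0.5292, -0.139, 0.1928]
eef_rot: [-90.0, -0.0, 18.1]
contact_force: [-0.1, -1.5, -0.1]
gripper_width: 0.0596
```

```bash
python3 - <<'E'
from plant import *
from h import *
s=get_state(); print(s)
for n in("side","top"):
    c=capture(n); np.savez(f"{n}1.npz",**c); cv2.imwrite(f"pics/{n}1.png",c["pixels"])
    p=s["tcp_pos"]; print(n,proj(c,[p,p-[0,0,.066],[p[0],p[1],.038]]))
S=np.load("side1.npz");cv2.imwrite("pics/s1.png",cv2.resize(S["pixels"][100:250,220:440],(792,540),interpolation=2))
E
```

```text
{'time_s': 2.225, 'joints': array([ 5.81383957e+00,  1.35946361e+01, -2.33085817e+01,  1.00639190e-02,
       -5.30490740e+01, -7.77237637e+01]), 'qd': array([ 0.06189284, -0.09052041,  0.01016173, -0.01269502,  0.17504563,
       -0.10365214]), 'joint_torque': array([ 1.21701295e-01, -4.37824667e+01,  2.47353798e+01,  5.89557722e+00,
       -6.60697161e-02,  3.75356947e-03]), 'tcp_pos': array([ 0.52920277, -0.13895214,  0.19275539]), 'eef_rot': array([-9.00180075e+01, -4.49057919e-02,  1.80961293e+01]), 'contact_force': array([-0.0621904 , -1.49798363, -0.10475965]), 'moment': array([-0.00356534,  0.00638506,  0.02334256]), 'gripper_width': 0.059597292146882544}
side [[325.5974867  140.53416623]
 [325.89149611 168.4140424 ]
 [326.2504946  202.4566047 ]]
top [[352.45433933 204.71700948]
 [350.25287317 207.36808648]
 [347.69290082 210.45088827]]
```

View pics/s1.png

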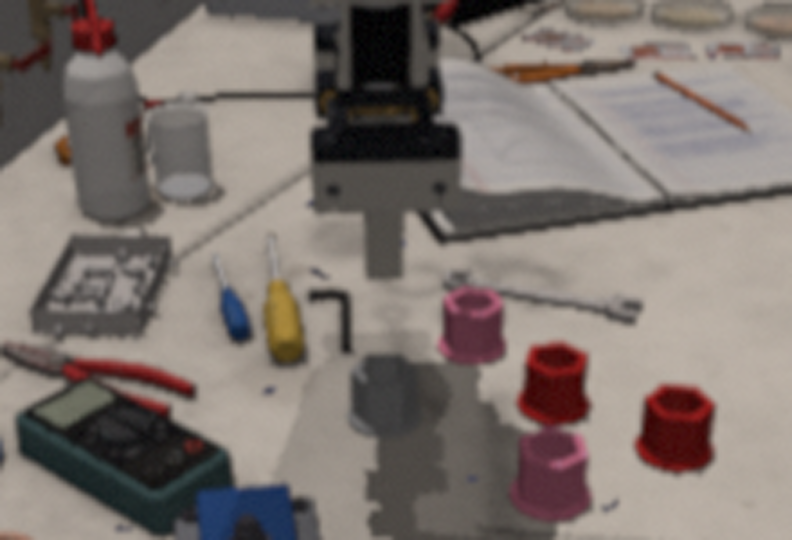

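>>> apply_moves(rows=[[[0,0.015,0],0],[[0,0.04,0],0],[[0,0.065,0],0],[[0,0.09,0],0],[[0,0.105,0],0],[[0,0.113,0],0],[[0,0.117,0],0],[[0,0.117,0],0],[[0,0.117,0],0]])

```text
time_s: 3.45
tcp_pos: [0.5297, -0.1382, 0.0758]
eef_rot: [-90.0, -0.1, 18.1]
contact_force: [0.6, -0.0, 0.5]
gripper_width: 0.0595
```

>>> apply_moves(rows=[[[0,0,0],0],[[0,0,0],0],[[0,0,0],0],[[0,0,0],0],[[0,0,0],0],[[0,0,0],0]], gripper=0.3, grip_force=12)

```text
time_s: 4.2
tcp_pos: [0.5295, -0.1383, 0.0754]
eef_rot: [-90.0, -0.0, 18.2]
contact_force: [-1.4, -0.3, 4.5]
gripper_width: 0.0378
```

```bash
python3 - <<'E'
from plant import *
from h import *
s=get_state(); print({k:s[k] for k in("tcp_pos","contact_force","moment","gripper_width","eef_rot")})
c=capture("side");cv2.imwrite("pics/s2.png",cv2.resize(c["pixels"][130:250,250:410],(800,600),interpolation=2))
E
```

```text
{'tcp_pos': array([ 0.52945276, -0.13825819,  0.07537174]), 'contact_force': array([-1.43641411, -0.34511921,  4.4763668 ]), 'moment': array([-0.0244227 ,  0.22234109, -0.00435683]), 'gripper_width': 0.03778917409519216, 'eef_rot': array([-9.00090011e+01, -1.78766117e-02,  1.81523214e+01])}
```

View pics/s2.png

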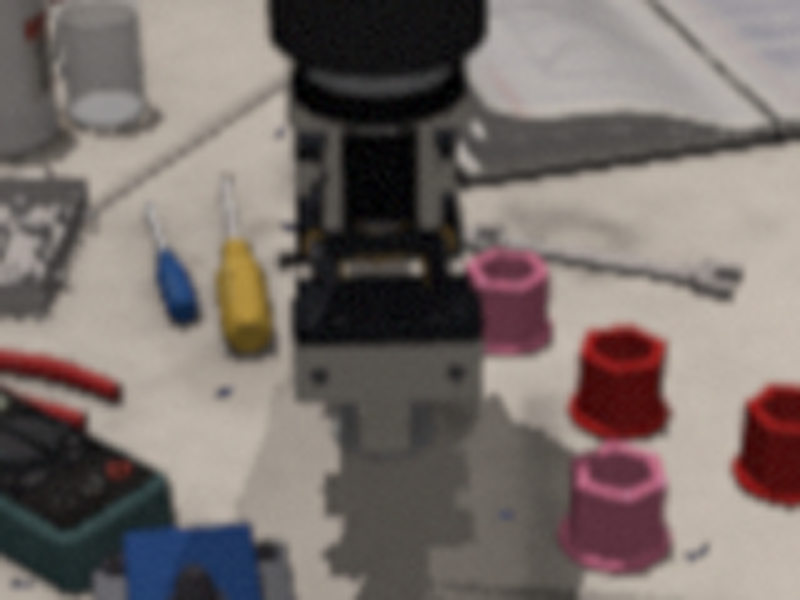

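>>> apply_moves(rows=[[[0,-0.003,0],0],[[0,-0.015,0],0],[[0,-0.035,0],0],[[0,-0.06,0],0],[[0,-0.085,0],0],[[0,-0.1,0],0],[[0,-0.105,0],0],[[0,-0.105,0],0],[[0,-0.105,0],0]])

```text
time_s: 5.38
tcp_pos: [0.5288, -0.1382, 0.1792]
eef_rot: [-90.0, 0.1, 18.1]
contact_force: [-0.1, -0.8, -2.3]
gripper_width: 0.0381
```

```bash
python3 - <<'E'
from plant import *
from h import *
s=get_state(); print({k:s[k] for k in("tcp_pos","contact_force","moment","gripper_width","eef_rot")})
c=capture("side");cv2.imwrite("pics/s3.png",cv2.resize(c["pixels"][100:220,250:410],(800,600),interpolation=2))
p=s["tcp_pos"];print(proj(c,[p-[0,0,.04],p-[0,0,.0755]]))
T=np.load("top0.npz");S=np.load("side0.npz")
# rows/cols of mask centre-> model: tip disc etc
for x,y in[(.5447,.0628),(.5451,.0603),(.545,.0615)]:
    print(x,y,"side",proj(S,[[x,y,.067],[x,y,.052],[x,y,.04]]).round(1).tolist(),"top",proj(T,[[x,y,.067],[x,y,.05],[x,y,.033]]).round(1).tolist())
# base plate/bolts centre: dark bolts in top
cv2.imwrite("pics/cl.png",np.hstack([cv2.resize(T["pixels"][192:222,252:285],(400,364),interpolation=2),cv2.resize(S["pixels"][236:266,272:305],(400,364),interpolation=2)]))
E
```

```text
{'tcp_pos': array([ 0.52879368, -0.13823612,  0.17922066]), 'contact_force': array([-0.08996634, -0.76187705, -2.29605546]), 'moment': array([ 0.05485663, -0.03292473,  0.01558484]), 'gripper_width': 0.03810516433226193, 'eef_rot': array([-89.96820329,   0.09126532,  18.134821  ])}
[[325.92664206 163.49297298]
 [326.07541526 177.78204864]]
0.5447 0.0628 side [[288.4, 244.0], [288.8, 250.2], [289.2, 255.1]] top [[266.1, 205.4], [266.9, 206.0], [267.6, 206.7]]
0.5451 0.0603 side [[288.6, 243.2], [289.1, 249.4], [289.5, 254.2]] top [[267.1, 205.2], [267.9, 205.9], [268.6, 206.5]]
0.545 0.0615 side [[288.5, 243.6], [288.9, 249.8], [289.3, 254.6]] top [[266.6, 205.3], [267.4, 205.9], [268.1, 206.5]]
```

View pics/s3.png

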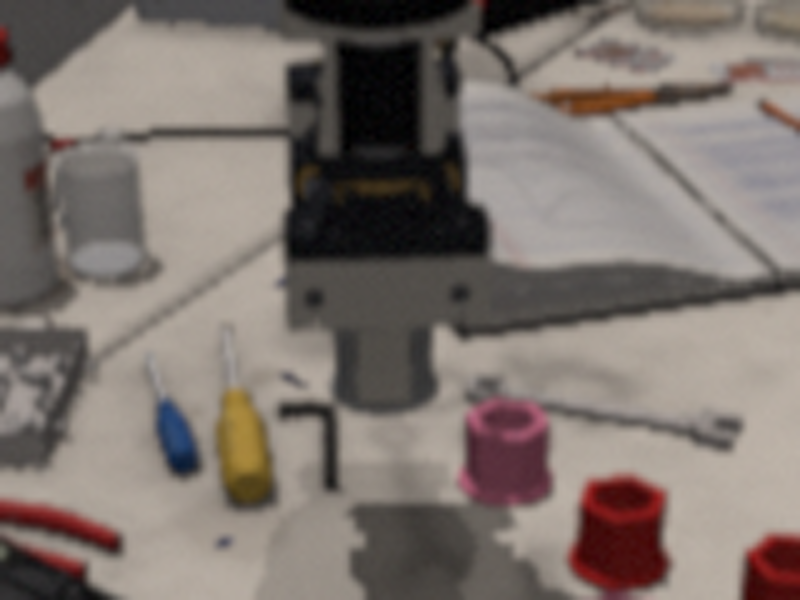

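View pics/cl.png

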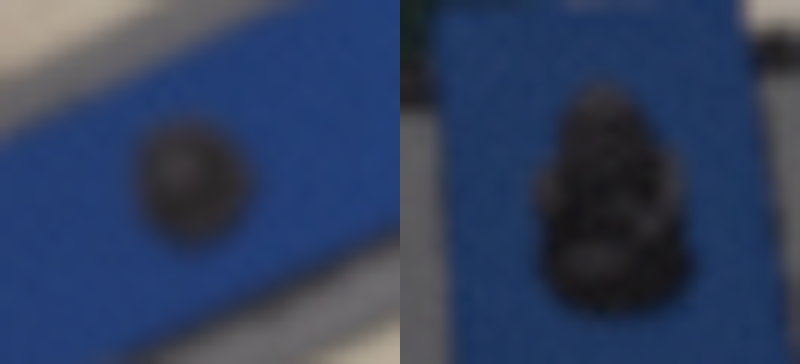

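>>> apply_moves(rows=[[[0.004,0,0.01],0],[[0.012,0,0.03],0],[[0.024,0,0.057],0],[[0.036,0,0.087],0],[[0.049,0,0.117],0],[[0.061,0,0.147],0],[[0.07,0,0.168],0],[[0.075,0.005,0.18],0],[[0.077,0.012,0.1855],0],[[0.077,0.02,0.1855],0],[[0.077,0.02,0.1855],0],[[0.077,0.02,0.1855],0]])

```text
time_s: 6.92
tcp_pos: [0.5447, 0.0614, 0.1601]
eef_rot: [-90.0, 0.0, 18.1]
contact_force: [-0.8, 0.5, -1.8]
gripper_width: 0.0378
```

```bash
python3 - <<'E'
from plant import *
from h import *
s=get_state(); print({k:s[k] for k in("tcp_pos","contact_force","moment","gripper_width","eef_rot","joints")})
c=capture("side");cv2.imwrite("pics/s4.png",cv2.resize(c["pixels"][180:280,230:360],(780,600),interpolation=2))
p=s["tcp_pos"];print(proj(c,[p-[0,0,.04],p-[0,0,.0755]]))
E
```

```text
{'tcp_pos': array([0.54473038, 0.06140772, 0.16012364]), 'contact_force': array([-0.78100881,  0.47477223, -1.8261379 ]), 'moment': array([-0.04592928, -0.07846083,  0.02357471]), 'gripper_width': 0.037763254900306485, 'eef_rot': array([-9.00083530e+01,  1.32645752e-02,  1.81017701e+01]), 'joints': array([ 2.69158704e+01,  1.58590574e+01, -2.52734609e+01,  8.25882472e-03,
       -4.88818699e+01, -9.88195312e+01])}
[[286.82109886 220.46730392]
 [288.03011819 236.09762071]]
```

View pics/s4.png

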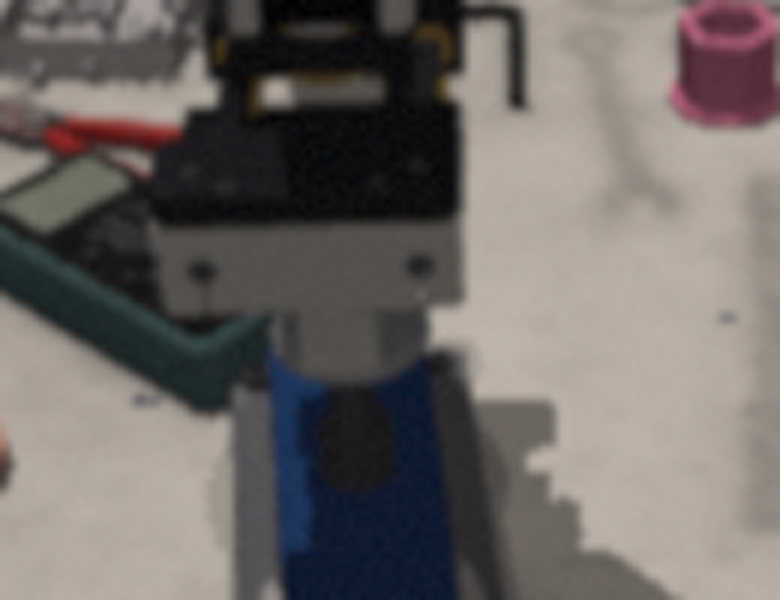

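>>> apply_moves(rows=[[[0,0.005,0.0005],0],[[0,0.01,0.0005],0],[[0,0.015,0.0005],0],[[0,0.019,0.0005],0],[[0,0.022,0.0005],0],[[0,0.024,0.0005],0],[[0,0.025,0.0005],0],[[0,0.025,0.0005],0]], grip_force=6)

```text
time_s: 7.98
tcp_pos: [0.5446, 0.0625, 0.1352]
eef_rot: [-90.0, -0.0, 18.1]
contact_force: [0.0, -0.2, -1.8]
gripper_width: 0.0379
```

>>> apply_moves(rows=[[[0,0.001,0],0],[[0,0.002,0],0],[[0,0.003,0],0],[[0,0.004,0],0],[[0,0.005,0],0]])

```text
time_s: 8.6
tcp_pos: [0.5445, 0.0625, 0.1301]
eef_rot: [-90.0, -0.0, 18.1]
contact_force: [0.8, -0.4, -2.0]
gripper_width: 0.038
```

>>> apply_moves(rows=[[[0,0.001,0],0],[[0,0.002,0],0],[[0,0.003,0],0],[[0,0.004,0],0]])

```text
time_s: 9.1
tcp_pos: [0.5446, 0.0625, 0.1261]
eef_rot: [-90.0, -0.0, 18.1]
contact_force: [0.0, 0.2, -1.9]
gripper_width: 0.0382
```

>>> apply_moves(rows=[[[0,0.001,0],0],[[0,0.002,0],0],[[0,0.003,0],0],[[0,0.003,0],0]])

```text
time_s: 9.6
tcp_pos: [0.5445, 0.0625, 0.1231]
eef_rot: [-90.0, 0.0, 18.1]
contact_force: [0.2, -0.2, -1.7]
gripper_width: 0.0384
```

>>> apply_moves(rows=[[[0,0.0005,0],0],[[0,0.001,0],0],[[0,0.0015,0],0],[[0,0.002,0],0]])

```text
time_s: 10.1
tcp_pos: [0.5446, 0.0625, 0.1211]
eef_rot: [-90.0, -0.0, 18.1]
contact_force: [0.3, 0.4, -2.1]
gripper_width: 0.038
```

>>> apply_moves(rows=[[[0,0.0005,0],0],[[0,0.001,0],0],[[0,0.0015,0],0],[[0,0.002,0],0]])

```text
time_s: 10.6
tcp_pos: [0.5446, 0.0625, 0.1191]
eef_rot: [-90.0, -0.0, 18.1]
contact_force: [0.4, -0.2, -1.9]
gripper_width: 0.0377
```

>>> apply_moves(rows=[[[0,0.0005,0],0],[[0,0.001,0],0],[[0,0.0015,0],0],[[0,0.0015,0],0]])

```text
time_s: 11.1
tcp_pos: [0.5446, 0.0625, 0.1179]
eef_rot: [-90.0, -0.0, 18.2]
contact_force: [-1.1, -0.5, 2.1]
gripper_width: 0.0381
```

>>> apply_moves(rows=[[[0,0.0005,0],0],[[0,0.001,0],0],[[0,0.0015,0],0],[[0,0.0015,0],0]])

```text
time_s: 11.6
tcp_pos: [0.545, 0.0626, 0.117]
eef_rot: [-90.0, -0.1, 18.2]
contact_force: [-2.4, -0.5, 8.3]
gripper_width: 0.0378
```

>>> apply_moves(rows=[[[0,-0.001,0],0],[[0,-0.001,0],0],[[0,-0.001,0],0],[[0,-0.002,0],0],[[0,-0.004,0],0],[[0,-0.006,0],0],[[0,-0.007,0],0]], gripper=0.455)

```text
time_s: 12.48
tcp_pos: [0.5446, 0.0625, 0.1234]
eef_rot: [-90.0, -0.0, 18.1]
contact_force: [-0.2, 0.2, 0.3]
gripper_width: 0.0399
```

```bash
python3 - <<'E'
from plant import *
from h import *
s=get_state(); print({k:s[k] for k in("tcp_pos","contact_force","moment","gripper_width","eef_rot","joints")})
c=capture("side");cv2.imwrite("pics/s5.png",cv2.resize(c["pixels"][180:280,230:360],(780,600),interpolation=2))
E
```

```text
{'tcp_pos': array([0.54461411, 0.06252873, 0.12338239]), 'contact_force': array([-0.17647011,  0.24782354,  0.30402135]), 'moment': array([ 0.00110703, -0.03623868, -0.00374881]), 'gripper_width': 0.03993872179915912, 'eef_rot': array([-8.99987895e+01, -1.47002512e-02,  1.81494944e+01]), 'joints': array([ 2.70300909e+01,  1.85394878e+01, -2.74381176e+01,  1.54496677e-03,
       -4.40076837e+01, -9.88817075e+01])}
```

View pics/s5.png

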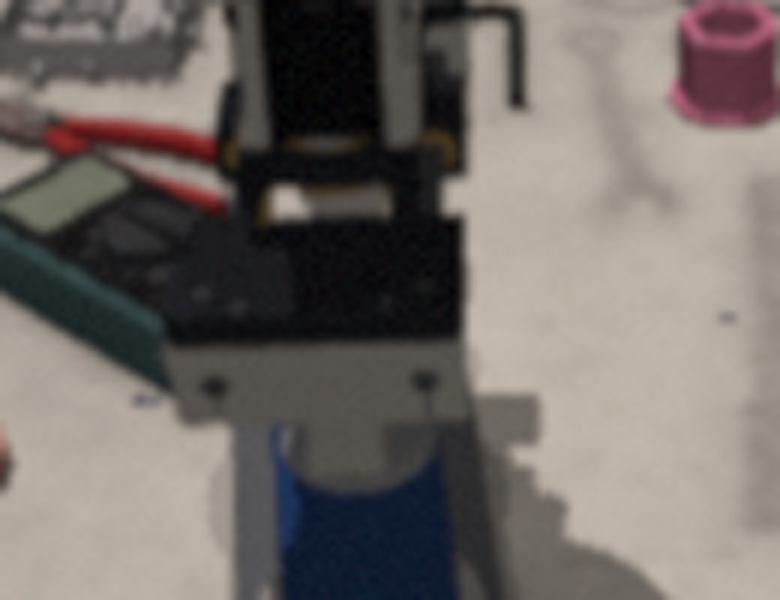

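>>> apply_moves(rows=[[[0,0,0],-3],[[0,0,0],-6],[[0,0,0],-9],[[0,0,0],-12],[[0,0,0],-15],[[0,0,0],-18],[[0,0,0],-21],[[0,0,0],-24],[[0,0,0],-27],[[0,0,0],-30]], grip_force=4)

```text
time_s: 13.78
tcp_pos: [0.5448, 0.0626, 0.1234]
eef_rot: [-90.0, -0.0, 48.3]
contact_force: [-0.3, 0.5, 1.6]
gripper_width: 0.0397
```

```bash
cat > look.py <<'E'
import sys
from plant import *
from h import *
s=get_state(); print({k:np.round(s[k],4).tolist() for k in("time_s","tcp_pos","contact_force","moment","gripper_width","eef_rot")},s["joints"][5])
c=capture("side");a=cv2.resize(c["pixels"][220:280,255:325],(560,480),interpolation=2)
cv2.imwrite(f"pics/{sys.argv[1]}.png",a)
E
python3 look.py r1
```

```text
{'time_s': 13.775, 'tcp_pos': [0.5448, 0.0626, 0.1234], 'contact_force': [-0.299, 0.4574, 1.5975], 'moment': [0.0817, 0.0846, -0.0453], 'gripper_width': 0.0397, 'eef_rot': [-90.0165, -0.0294, 48.2513]} -68.78424128116029
```

View pics/r1.png

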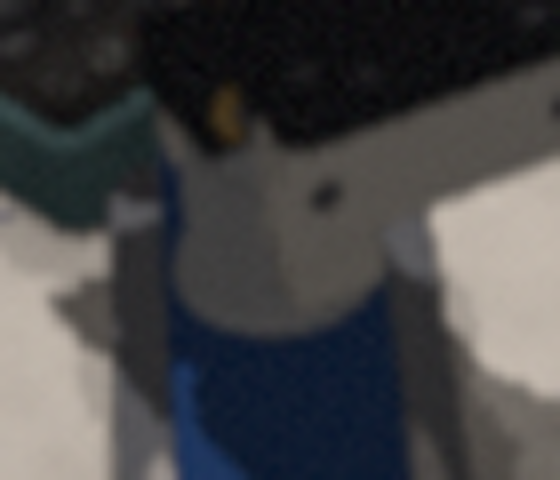

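>>> apply_moves(rows=[[[0,0,0],-3],[[0,0,0],-6],[[0,0,0],-9],[[0,0,0],-12],[[0,0,0],-15],[[0,0,0],-18],[[0,0,0],-21],[[0,0,0],-24],[[0,0,0],-27],[[0,0,0],-30]])

```text
time_s: 15.08
tcp_pos: [0.5446, 0.0625, 0.1232]
eef_rot: [-90.0, -0.0, 78.2]
contact_force: [0.2, -0.6, 0.7]
gripper_width: 0.0399
```

```bash
python3 look.py r2
```

```text
{'time_s': 15.075, 'tcp_pos': [0.5446, 0.0625, 0.1232], 'contact_force': [0.1944, -0.6046, 0.6879], 'moment': [0.053, 0.109, 0.06], 'gripper_width': 0.0399, 'eef_rot': [-90.0052, -0.004, 78.1901]} -38.83541728692749
```

View pics/r2.png

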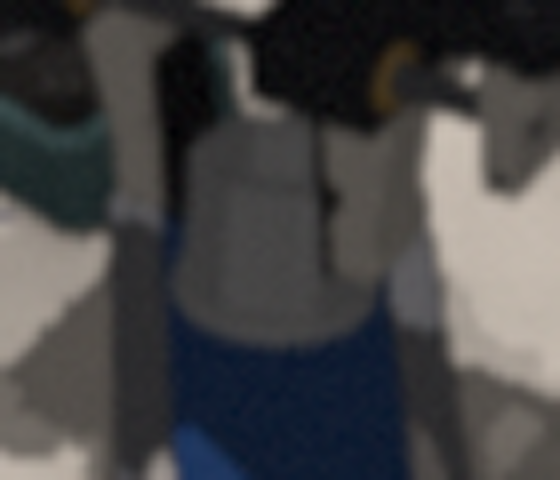

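>>> apply_moves(rows=[[[0,0,0],-3],[[0,0,0],-6],[[0,0,0],-9],[[0,0,0],-12],[[0,0,0],-15],[[0,0,0],-18],[[0,0,0],-20]])

```text
time_s: 16.0
tcp_pos: [0.5447, 0.0625, 0.1233]
eef_rot: [-90.0, -0.0, 98.2]
contact_force: [0.4, 0.1, 0.5]
gripper_width: 0.0402
```

```bash
python3 look.py r3
```

```text
{'time_s': 16.0, 'tcp_pos': [0.5447, 0.0625, 0.1233], 'contact_force': [0.406, 0.066, 0.5477], 'moment': [0.0928, 0.047, -0.0109], 'gripper_width': 0.0402, 'eef_rot': [-90.0168, -0.0036, 98.1583]} -18.873694971807875
```

View pics/r3.png

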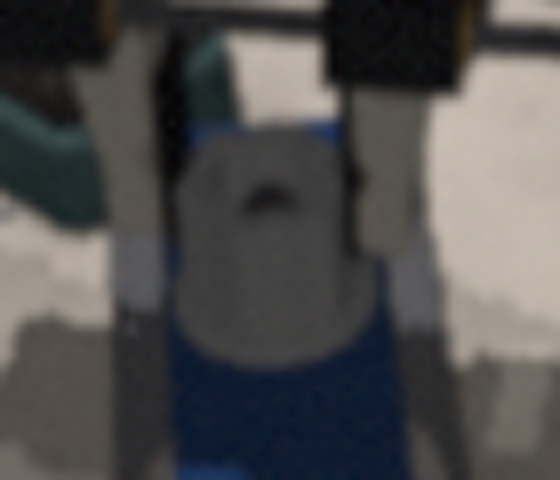

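```bash
python3 - <<'E'
from h import *
S=np.load("side0.npz")
a=np.linspace(0,6.28,100)
for h in(0,1,3,5,7,9,11,13):
    z=.033+h/1000; P=np.c_[.5446+.025*np.cos(a),.0625+.025*np.sin(a),0*a+z]
    print(h,((proj(S,P)[:,1].max()+.5-220)*8).round(1))
E
```

```text
0 376.4
1 373.1
3 366.7
5 360.2
7 353.7
9 347.2
11 340.6
13 334.1
```

>>> apply_moves(rows=[[[0,0.002,0],0],[[0,0.004,0],0],[[0,0.006,0],0],[[0,0.006,0],-2],[[0,0.006,0],-4],[[0,0.006,0],-6],[[0,0.006,0],-8],[[0,0.006,0],-10],[[0,0.006,0],-10]], grip_force=3)

```text
time_s: 17.18
tcp_pos: [0.5446, 0.0625, 0.1172]
eef_rot: [-90.0, -0.0, 108.2]
contact_force: [0.6, 0.3, 0.4]
gripper_width: 0.0402
```

```bash
python3 look.py r4
```

```text
{'time_s': 17.175, 'tcp_pos': [0.5446, 0.0625, 0.1172], 'contact_force': [0.5995, 0.3307, 0.3787], 'moment': [0.0575, -0.0314, -0.01], 'gripper_width': 0.0402, 'eef_rot': [-90.0044, -0.0002, 108.1826]} -8.8458305226063
```

View pics/r4.png

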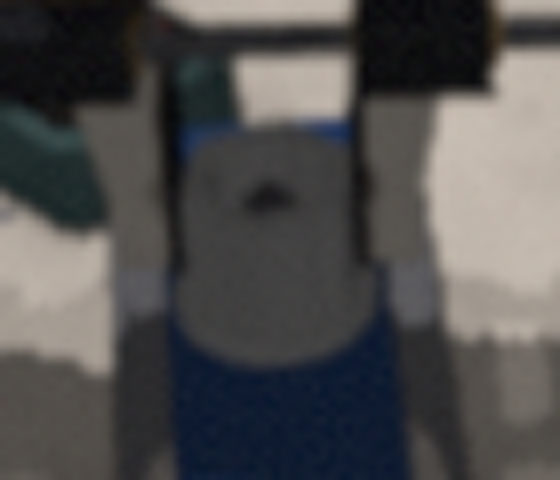

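>>> apply_moves(rows=[[[0,0,0],-2],[[0,0,0],-4],[[0,0,0],-6],[[0,0,0],-8],[[0,0,0],-8]])

```text
time_s: 17.85
tcp_pos: [0.5445, 0.0625, 0.1172]
eef_rot: [-90.0, -0.0, 116.2]
contact_force: [0.5, -0.1, 0.6]
gripper_width: 0.0398
```

```bash
python3 look.py r5
```

```text
{'time_s': 17.85, 'tcp_pos': [0.5445, 0.0625, 0.1172], 'contact_force': [0.539, -0.0987, 0.5903], 'moment': [0.0485, 0.0578, -0.0823], 'gripper_width': 0.0398, 'eef_rot': [-90.0029, -0.0018, 116.1747]} -0.8503515924677322
```

>>> apply_moves(rows=[[[0,0,0],-2],[[0,0,0],-4],[[0,0,0],-6],[[0,0,0],-8],[[0,0,0],-8]])

```text
time_s: 18.52
tcp_pos: [0.5445, 0.0625, 0.1171]
eef_rot: [-90.0, -0.0, 124.2]
contact_force: [0.3, 0.7, 0.0]
gripper_width: 0.042
```

```bash
python3 look.py r6
```

```text
{'time_s': 18.525, 'tcp_pos': [0.5445, 0.0625, 0.1171], 'contact_force': [0.3455, 0.6604, 0.031], 'moment': [0.0399, -0.1114, -0.1749], 'gripper_width': 0.042, 'eef_rot': [-89.9978, -0.0015, 124.1848]} 7.156726246866298
```

View pics/r6.png

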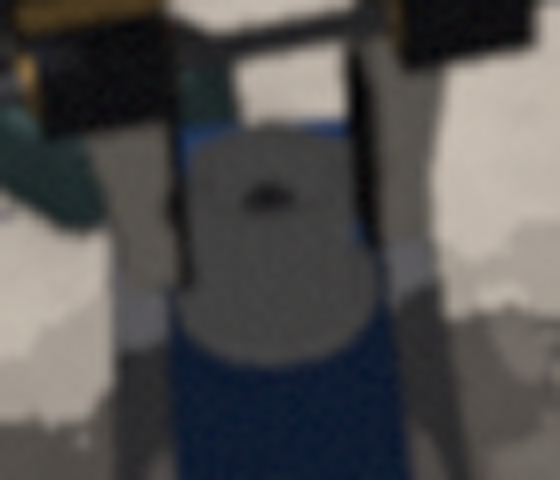

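Fingers were pushed open to 42 mm with a moment of −0.17 N m, so this is the anticlockwise stop. Next I'll run it clockwise.

>>> apply_moves(rows=[[[0,0,0],5],[[0,0,0],10],[[0,0,0],15],[[0,0,0],20],[[0,0,0],25],[[0,0,0],30],[[0,0,0],35],[[0,0,0],40],[[0,0,0],45],[[0,0,0],50],[[0,0,0],54],[[0,0,0],58],[[0,0,0],62],[[0,0,0],66],[[0,0,0],70],[[0,0,0],70]])

```text
time_s: 20.58
tcp_pos: [0.544, 0.0623, 0.1167]
eef_rot: [-90.0, 0.1, 54.2]
contact_force: [-0.2, -1.1, -2.5]
gripper_width: 0.0419
```

```bash
python3 look.py r7
```

```text
{'time_s': 20.575, 'tcp_pos': [0.544, 0.0623, 0.1167], 'contact_force': [-0.1577, -1.1033, -2.4564], 'moment': [-0.1602, 0.0996, -0.0268], 'gripper_width': 0.0419, 'eef_rot': [-89.9547, 0.0654, 54.157]} -62.86262094220018
```

>>> apply_moves(rows=[[[0,0,0],3],[[0,0,0],6],[[0,0,0],9],[[0,0,0],12],[[0,0,0],14],[[0,0,0],14]])

```text
time_s: 21.38
tcp_pos: [0.5442, 0.0624, 0.117]
eef_rot: [-90.0, 0.0, 40.2]
contact_force: [0.6, 0.1, -3.8]
gripper_width: 0.0411
```

```bash
python3 look.py r8
```

```text
{'time_s': 21.375, 'tcp_pos': [0.5442, 0.0624, 0.117], 'contact_force': [0.6472, 0.1401, -3.7586], 'moment': [-0.157, 0.1576, -0.0086], 'gripper_width': 0.0411, 'eef_rot': [-89.9838, 0.038, 40.1838]} -76.83717507465002
```

View pics/r8.png

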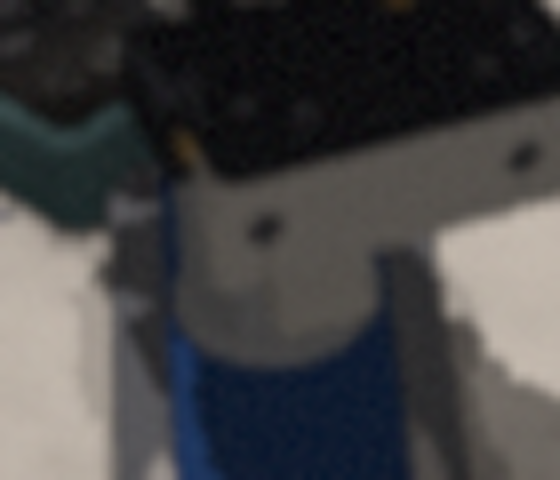

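>>> apply_moves(rows=[[[0,0,0],0],[[0,0,0],0],[[0,0,0],0]], gripper=0.54)

```text
time_s: 21.8
tcp_pos: [0.5448, 0.0626, 0.1175]
eef_rot: [-90.0, -0.0, 40.2]
contact_force: [-1.0, 0.3, -0.2]
gripper_width: 0.0473
```

```bash
python3 look.py r9
```

```text
{'time_s': 21.8, 'tcp_pos': [0.5448, 0.0626, 0.1175], 'contact_force': [-0.9629, 0.3478, -0.1665], 'moment': [0.0772, 0.0327, -0.0019], 'gripper_width': 0.0473, 'eef_rot': [-90.0139, -0.0411, 40.1636]} -76.8719030185286
```

View pics/r9.png

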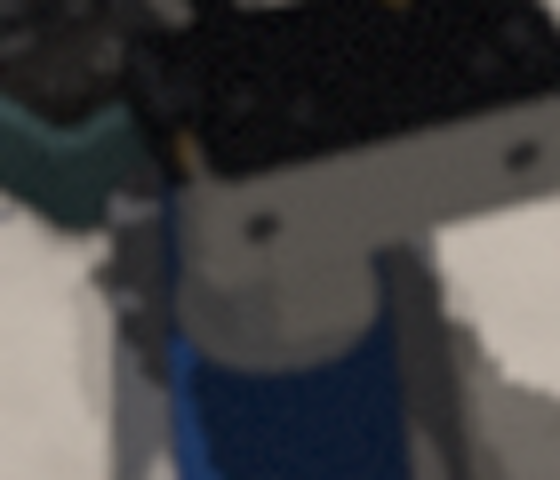

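>>> apply_moves(rows=[[[0,0,0],0],[[0,0,0],0],[[0,0,0],0],[[0,0,0],0],[[0,0,0],0]], gripper=0.35, grip_force=5)

```text
time_s: 22.48
tcp_pos: [0.5446, 0.0625, 0.1172]
eef_rot: [-90.0, -0.0, 40.1]
contact_force: [-0.4, 0.3, 1.3]
gripper_width: 0.0412
```

```bash
python3 look.py r10
```

```text
{'time_s': 22.475, 'tcp_pos': [0.5446, 0.0625, 0.1172], 'contact_force': [-0.3886, 0.3094, 1.2908], 'moment': [0.1549, 0.113, -0.0269], 'gripper_width': 0.0412, 'eef_rot': [-90.0029, -0.0103, 40.1499]} -76.88210637134048
```

>>> apply_moves(rows=[[[0,0.0002,0],3],[[0,0.0003,0],6],[[0,0.0004,0],9],[[0,0.0005,0],12],[[0,0.0005,0],12]])

```text
time_s: 23.15
tcp_pos: [0.545, 0.0626, 0.1171]
eef_rot: [-90.0, -0.1, 28.2]
contact_force: [-0.5, 0.5, 5.3]
gripper_width: 0.0416
```

```bash
python3 look.py r11
```

```text
{'time_s': 23.15, 'tcp_pos': [0.545, 0.0626, 0.1171], 'contact_force': [-0.5132, 0.4713, 5.3034], 'moment': [-0.0913, -0.0726, -0.0751], 'gripper_width': 0.0416, 'eef_rot': [-90.0183, -0.0611, 28.1808]} -88.86329841314733
```

View pics/r11.png

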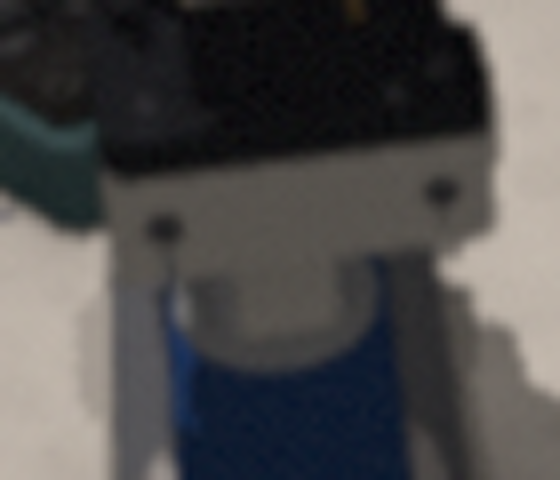

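>>> apply_moves(rows=[[[0,-0.0003,0],2],[[0,-0.0003,0],4],[[0,-0.0003,0],6],[[0,-0.0003,0],8],[[0,-0.0003,0],10],[[0,-0.0003,0],10]])

```text
time_s: 23.95
tcp_pos: [0.5446, 0.0625, 0.117]
eef_rot: [-90.0, -0.0, 18.1]
contact_force: [0.1, 0.6, 4.1]
gripper_width: 0.0408
```

```bash
python3 look.py r12
```

```text
{'time_s': 23.95, 'tcp_pos': [0.5446, 0.0625, 0.117], 'contact_force': [0.1426, 0.6467, 4.1144], 'moment': [0.0474, -0.1239, -0.0769], 'gripper_width': 0.0408, 'eef_rot': [-89.9981, -0.0038, 18.1116]} -98.91682374780831
```

View pics/r12.png

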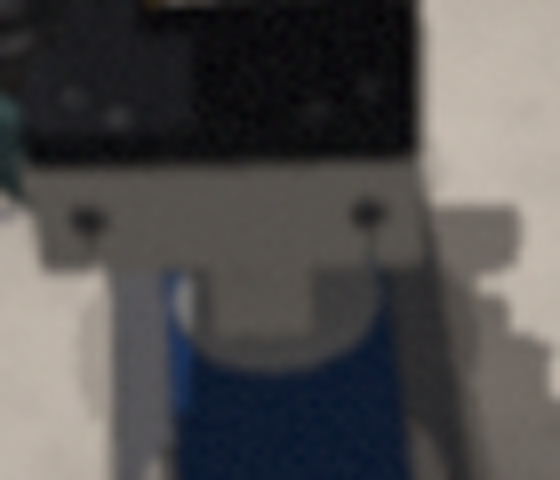

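>>> apply_moves(rows=[[[0,0,0],0],[[0,0,0],0],[[0,0,0],0],[[0,0,0],0],[[0,-0.01,0],0],[[0,-0.03,0],0],[[0,-0.06,0],0],[[0,-0.09,0],0],[[0,-0.12,-0.01],0],[[0,-0.14,-0.04],0],[[0,-0.15,-0.08],0],[[0,-0.15,-0.12],0],[[0,-0.15,-0.16],0],[[0,-0.15,-0.19],0],[[0,-0.15,-0.2],0],[[0,-0.15,-0.2],0]], gripper=0.68)

```text
time_s: 26.0
tcp_pos: [0.6067, -0.1279, 0.2671]
eef_rot: [-90.0, -0.0, 18.1]
contact_force: [-0.5, 0.0, -0.1]
gripper_width: 0.0598
```

```bash
python3 look.py r13; python3 - <<'E'
from plant import *
from h import *
im=[]
for n,(x,y) in dict(side=(250,200),top=(225,165)).items():
    c=capture(n); np.savez(f"{n}9.npz",**c); im.append(cv2.resize(c["pixels"][y:y+100,x:x+80],(400,500),interpolation=2))
    P=cloud(c); d=np.linalg.norm(P[...,:2]-[.5446,.0625],axis=2); q=P[(d<.021)&(d>.014)]; print(n,len(q),"top ring z med", np.median(q[q[:,2]>.05][:,2]))
    # strap z nearby
    c0=cloud(np.load(f"{n}0.npz")); q=c0[(np.linalg.norm(c0[...,:2]-[.5446,.0625],axis=2)<.024)]; print("strap z before",np.median(q[:,2]))
cv2.imwrite("pics/fin.png",np.hstack(im))
E
```

```text
{'time_s': 26.0, 'tcp_pos': [0.6067, -0.1279, 0.2671], 'contact_force': [-0.4504, 0.0123, -0.1009], 'moment': [0.0621, -0.059, -0.0151], 'gripper_width': 0.0598, 'eef_rot': [-89.9923, -0.0002, 18.0823]} -78.02980650252739
side 322 top ring z med 0.06778347948718491
strap z before 0.03524182677848632
top 577 top ring z med 0.6409880756482281
strap z before 0.03332931746047559
```

View pics/r13.png

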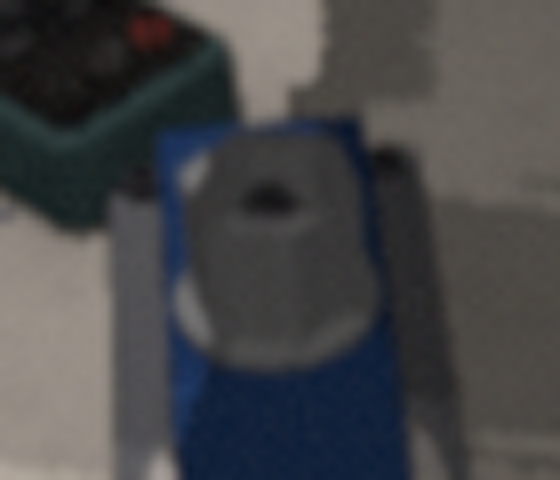

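View pics/fin.png

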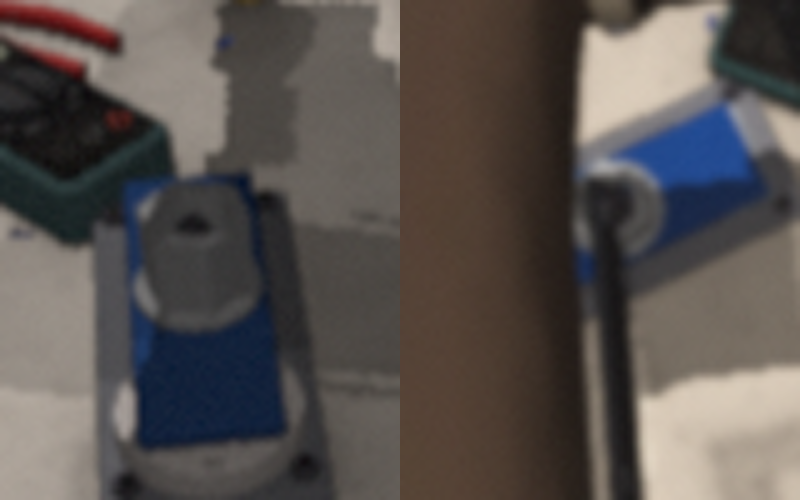

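>>> apply_moves(rows=[[[0,0,-0.02],0],[[0,0,-0.06],0],[[-0.02,0,-0.1],0],[[-0.05,0,-0.15],0],[[-0.09,0,-0.2],0],[[-0.13,0,-0.25],0],[[-0.16,0,-0.29],0],[[-0.18,0,-0.32],0],[[-0.18,0,-0.32],0],[[-0.18,0,-0.32],0]])

```text
time_s: 27.4
tcp_pos: [0.5354, -0.4878, 0.2667]
eef_rot: [-90.0, 0.0, 18.1]
contact_force: [0.2, 0.8, 0.3]
gripper_width: 0.0596
```

```bash
python3 - <<'E'
from plant import *
from h import *
im=[]
print(get_state()["time_s"],get_state()["tcp_pos"])
for n,(x,y) in dict(side=(262,215),top=(245,180)).items():
    c=capture(n); np.savez(f"{n}9.npz",**c); im.append(cv2.resize(c["pixels"][y:y+56,x:x+56],(400,400),interpolation=2))
    Z=c["z_map"];P=cloud(c); d=np.linalg.norm(P[...,:2]-[.5446,.0625],axis=2); m=(d<.021)&(d>.014)&(P[...,2]>.06)&(P[...,2]<.09); q=P[m]; print(n,len(q),"top ring z", q[:,2].mean(),q[:,:2].mean(0))
    A=np.c_[q,np.ones(len(q))]
    c0=cloud(np.load(f"{n}0.npz")); 
    dd=np.linalg.norm(c0[...,:2]-[.5446,.0625],axis=2); w=(dd<.024)&(dd>.016); print("strap z before",c0[w][:,2].mean(), "now far strap",)
cv2.imwrite("pics/fin2.png",np.hstack(im))
E
```

```text
27.4 [ 0.53537301 -0.4877506   0.26667447]
side 178 top ring z 0.06873406022316193 [0.54333289 0.06630361]
strap z before 0.03315440213398837 now far strap
top 109 top ring z 0.06940719768120292 [0.54409195 0.06325612]
strap z before 0.032391822700157516 now far strap
```

View pics/fin2.png

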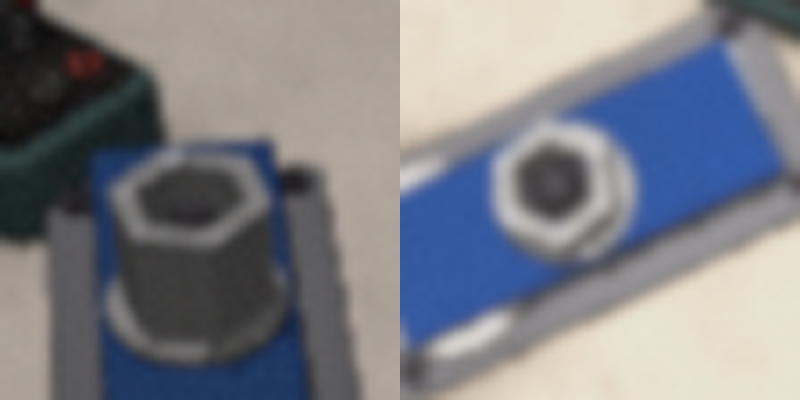

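```bash
python3 - <<'E'
from h import *
S=np.load("side9.npz")
a=cv2.resize(S["pixels"][228:272,270:306],(648,792//1),interpolation=2)[:600*1]
g=np.clip((a.astype(float)-30)*1.7,0,255)
cv2.imwrite("pics/h2.png",g.astype(np.uint8))
px=S["pixels"].astype(int)
for u in(287,289,291): print(u,[(v,tuple(px[v,u])) for v in range(260,272)])
P0=[.5446,.0625]
for h in(0,1,2,3):
    a=np.linspace(0,6.28,200);z=.033+h/1000; print(h,proj(S,np.c_[P0[0]+.025*np.cos(a),P0[1]+.025*np.sin(a),0*a+z])[:,1].max(), proj(S,np.c_[P0[0]+.0219*np.cos(a),P0[1]+.0219*np.sin(a),0*a+z+.038])[:,1].min())
E
```

```text
287 [(260, (np.int64(59), np.int64(60), np.int64(60))), (261, (np.int64(62), np.int64(61), np.int64(63))), (262, (np.int64(73), np.int64(73), np.int64(74))), (263, (np.int64(102), np.int64(102), np.int64(103))), (264, (np.int64(105), np.int64(106), np.int64(107))), (265, (np.int64(86), np.int64(82), np.int64(83))), (266, (np.int64(81), np.int64(56), np.int64(48))), (267, (np.int64(95), np.int64(55), np.int64(33))), (268, (np.int64(97), np.int64(56), np.int64(31))), (269, (np.int64(97), np.int64(55), np.int64(31))), (270, (np.int64(98), np.int64(56), np.int64(32))), (271, (np.int64(97), np.int64(56), np.int64(31)))]
289 [(260, (np.int64(59), np.int64(59), np.int64(60))), (261, (np.int64(61), np.int64(61), np.int64(62))), (262, (np.int64(71), np.int64(72), np.int64(73))), (263, (np.int64(99), np.int64(99), np.int64(99))), (264, (np.int64(103), np.int64(105), np.int64(106))), (265, (np.int64(84), np.int64(82), np.int64(82))), (266, (np.int64(83), np.int64(59), np.int64(51))), (267, (np.int64(96), np.int64(56), np.int64(35))), (268, (np.int64(98), np.int64(57), np.int64(32))), (269, (np.
[... 212 characters left out ...]
64(61), np.int64(62), np.int64(62))), (262, (np.int64(65), np.int64(65), np.int64(66))), (263, (np.int64(74), np.int64(74), np.int64(75))), (264, (np.int64(75), np.int64(76), np.int64(77))), (265, (np.int64(66), np.int64(60), np.int64(57))), (266, (np.int64(80), np.int64(53), np.int64(39))), (267, (np.int64(94), np.int64(55), np.int64(32))), (268, (np.int64(99), np.int64(58), np.int64(33))), (269, (np.int64(98), np.int64(56), np.int64(31))), (270, (np.int64(97), np.int64(56), np.int64(31))), (271, (np.int64(97), np.int64(57), np.int64(32)))]
0 266.5445072844465 235.13425819101153
1 266.1414481828771 234.718724594163
2 265.7377946292337 234.30259350256077
3 265.3335453074535 233.8858636265732
```

View pics/h2.png

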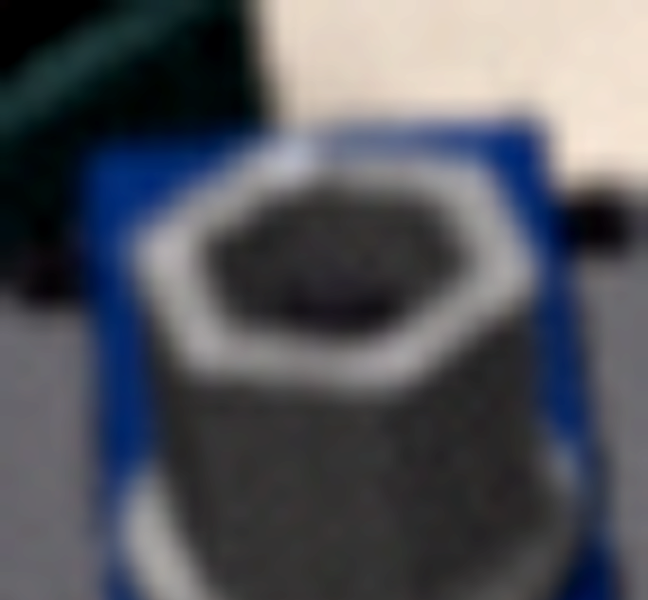

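```bash
python3 - <<'E'
from h import *
S=np.load("side9.npz");T=np.load("top9.npz")
l=[(x/18+269.5,y/18+227.5) for x,y in[(138,250),(205,372),(400,380),(537,280),(480,170),(285,150)]]
for z in(.071,.072,.073):
    P=np.array([onz(S,u,v,z)[:2] for u,v in l]); ce=P.mean(0); d=P-ce
    zz=(d[:,0]+1j*d[:,1])**6; zz/=abs(zz); print(z,ce,np.linalg.norm(d,axis=1).round(4),np.degrees(np.arctan2(d[:,1],d[:,0])).round(0),"v",np.degrees(np.angle(zz.mean()))/6%60)
a=cv2.resize(T["pixels"][196:220,254:284],(780,624),interpolation=2)[:600]
cv2.imwrite("pics/h3.png",np.clip((a.astype(float)-60)*1.4,0,255).astype(np.uint8))
# side0 strap edge check: project strap corners from fitted centre vs mask, to gauge v bias
S0=np.load("side0.npz")
yaw=np.radians(24.0); R=np.array([[np.cos(yaw),-np.sin(yaw)],[np.sin(yaw),np.cos(yaw)]])
cs=[np.r_[R@np.array(c)+[.5446,.0625],.033] for c in((-.027,-.075),(.027,-.075),(.027,.075),(-.027,.075))]
print(proj(S0,cs))
cv2.imwrite("pics/st.png",cv2.resize(S0["pixels"][228:298,262:322],(600,700),interpolation=2)[:600] if 0 else cv2.resize(S0["pixels"][230:295,265:320],(495,585),interpolation=2))
E
```

```text
0.071 [0.54439328 0.06247103] [0.0217 0.0214 0.0202 0.0208 0.021  0.0212] [   9.   70.  128. -171. -114.  -53.] v 8.273018747058648
0.072 [0.54388437 0.06364083] [0.0216 0.0213 0.0202 0.0207 0.021  0.0211] [   9.   70.  128. -171. -114.  -53.] v 8.273018747058652
0.073 [0.54337546 0.06481063] [0.0216 0.0213 0.0201 0.0207 0.0209 0.0211] [   9.   70.  128. -171. -114.  -53.] v 8.273018747058645
[[300.32583223 233.27961784]
 [274.46550151 235.56132381]
 [276.72794564 286.89682038]
 [307.24040052 283.86359265]]
```

View pics/h3.png

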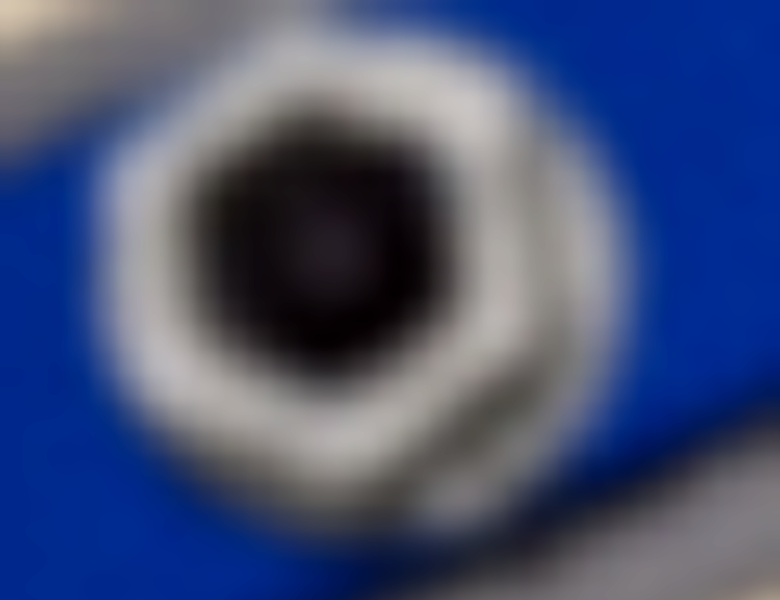

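View pics/st.png

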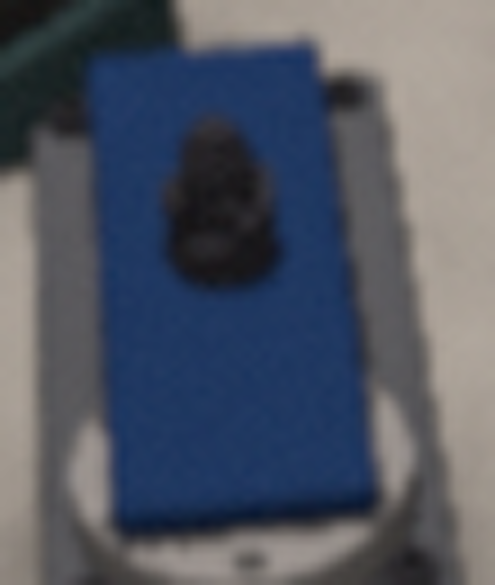

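```bash
python3 - <<'E'
from h import *
for n in("top","side"):
    for f,c,lo in(("0",(.529,-.1383),.0),("9",(.5446,.0625),.033)):
        P=cloud(np.load(f"{n}{f}.npz")); d=np.linalg.norm(P[...,:2]-c,axis=2); m=(d<.019)&(d>.0145)&(P[...,2]>lo+.03)&(P[...,2]<lo+.05)
        q=P[m]; print(n,f,len(q),"rel height mean %.4f med %.4f"%(q[:,2].mean()-lo,np.median(q[:,2])-lo))
        r=(d>.03)&(d<.045)&(abs(P[...,2]-lo)<.006); print("   surround",len(P[r]),np.median(P[r][:,2])-lo)
E
```

```text
top 0 69 rel height mean 0.0380 med 0.0378
   surround 513 -0.0005142797976166616
top 9 76 rel height mean 0.0371 med 0.0372
   surround 279 -0.0005412740232215857
side 0 76 rel height mean 0.0363 med 0.0374
   surround 290 -0.0001280192340269244
side 9 85 rel height mean 0.0377 med 0.0381
   surround 202 4.115254681977265e-05
```

```bash
python3 - <<'E'
from plant import *
from h import *
T=capture("top")["pixels"]; T0=np.load("top0.npz")["pixels"]
for n,(x,y,w,h) in dict(gasket=(252,138,28,26),spanner=(408,205,20,65)).items(): print(n,np.abs(T[y:y+h,x:x+w].astype(int)-T0[y:y+h,x:x+w]).mean())
print(get_state()["contact_force"]); print(close_job())
E
```

```text
gasket 50.40384615384615
spanner 112.89384615384616
[ 0.4400032  -0.77087924 -0.05743883]
the job is handed in; nothing more can be done
None
```

The nut is on the blue clamp's stud and appears screwed down flat on the strap. I've let go of it and handed the job in at about 27 s. No verdict was reported.

**What I did:**
- **Placing:** I gripped the grey flange nut across its flats, set it over the stud and stopped when it made contact, about 9.5 mm above the strap. The contact load was about 10 N.
- **Backing off:** I turned it anticlockwise with the jaws loose. It dropped to about 3 mm above the strap after roughly 80°. I then carried on slowly until the stop pushed the fingers open, at a moment of about 0.17 N m.
- **Running down:** I turned it clockwise with a 3–5 N grip, let go and moved the arm clear.

**Last checks on the nut:**
- **Turn from the stop:** The nut turned about 100° clockwise, judged from the hexagon in the side view. My reading of the finger opening during the move gave 84°. Both are past the 75° needed to seat, but 100° is close to where the thread wedges. Wrist forces stayed at about 5 N or less during the run-down.
- **Position:** With the nut assumed seated, the hexagon's centre falls on the stud axis to well under 1 mm.
- **Height:** Compared with the nut standing on the bench, depth readings put it 0.6 to 0.9 mm lower in the top view and 0.7 to 1.4 mm higher in the side view. That fits a seated nut within noise.
- **Disagreement:** The flange's lower edge in the side view suggested it was 1 to 2 mm above the strap, more if I correct for the strap edge. I put this down to blur and calibration error. I did not check it by touch.

**Spanner and gaskets:** My before-and-after picture comparison did not confirm they stayed put. The pixels differed a lot, probably because the arm and its shadow were in view, but I didn't view that last picture. The arm never worked near them, and I felt no contact apart from the nut.

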